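# Clamp the sharpening stone in its bench holder

## Robot

A 6-joint arm with a two-finger parallel gripper is mounted at the origin on a cart in front of the work surface, level with it; the furniture and walls round the work are solid. World frame = base frame: x ahead of the robot, y to its left, z up, the work surface at z = 0. Lengths are in mm, angles in rad, forces in N, time in s.
With the tool pointing down it reaches from about 375 to 750 mm from the base axis. Payload 9 kg.
Tool frame: the origin (TCP) lies at the very end of the fingers, on their centre line; the grasp point (between the pads) lies 19 mm behind it (robot.tcp_to_grasp is the distance from the TCP to the grasp point, in mm); z points along the fingers, y is the direction in which the jaws open and shut (so a half turn about z gives the same grasp; the last joint's range is limited). The gripper opens to 85 mm and grips with 20 to 120 N. Pads are 22 mm wide; open, the fingers measure 114 mm over their backs; the gripper's body (76 mm by 85 mm) begins 54 mm behind the grasp point. The pads swing forward as they close: fully open they stand 13 mm farther back than shut.
Start: joints at [0.954, 0.104, 0.097, 1.564, 0, 1.353], TCP at [232.995, 552.947, 231.331] pointing down, gripper open.
Joint ranges: [-2.99, 2.99], [-0.84, 1.86], [-1.1, 1.16], [-1.84, 2.11], [-1.51, 1.56], [-3.14, 3.14]. Speed limits (rad/s): [2.22, 2.22, 2.57, 3.14, 3.14, 3.14].

## Interface

Orientations are given as a 3x3 rotation matrix whose columns are the frame's x, y, z axes.
In Python, from bench import robot gives the robot as it stands. The module is installed in compiled form; this text tells all that it offers.
- The arm moves only by the tool play_rows, never from a script. Its argument "deltas" is one flat list of numbers, 6 for each row, row after row: the shift along the tool's x, y, z in cm, then the turn, a rotation vector about the tool's x, y, z in degrees. In form: [tx, ty, tz, rx, ry, rz, tx, ty, tz, rx, ry, rz, ...]. A call has 1 to 10 rows; each row shifts and turns the pose as measured when the row begins, along the tool's axes as they then stand; what a row does not reach is not made up. A row lasts 1/8 s, in which the tool goes at most 62.5 mm and 10.7 degrees, less where a joint would pass 70% of its speed; a pose out of reach is approached as far as the arm can. A call is refused whole if a number of a shift passes 6.25 or a number of a turn 10.7, either way. A call with a gripper value outside its range is refused whole. "gripper" is the opening, from -1 (shut) to 1 (fully open), set as the call begins (left out, the last holds). The fingers move at their own pace and stop on an object; "force" is the grip in N (left out, the last holds). Time passes only in rows, so rows that do not move let the fingers close. It gives the time, the measured TCP pose, the force and the opening at its end, in the units of the state.
- robot.get_obs(): the state, without advancing time (a new reading comes with each control period).
- robot.camera(name): name is "scene" or "top" or "wrist"; returns the picture (480x640x3 uint8, red, green, blue); there is no depth.
- robot.get_calibration(name): a dict with "intrinsics" (3x3 intrinsics, pixels), "camera_from_world" (4x4, takes a point from world to camera coordinates); the wrist camera has in their place "T_tool_cam" (4x4, takes a point from camera to tool coordinates, whose origin is the TCP and whose axes are the flange's). Camera axes: x right, y up, looking along -z (the intrinsics and any distortion apply to the point x, -y, -z); pixel columns grow to the right and rows downward; lengths in mm; the calibration is good to about 2 mm. The wrist camera is an equidistant fisheye: a pixel r from the principal point sees the ray r / f radians off the axis. A picture is of the moment at which its call begins: read the wrist's pose just before it. get_calibration takes no time and is no camera call.
- robot.hand_in(): hands the job in, once; it reports no verdict.
The state is a dict: "clock": time; "qpos": joint angles; "qd": joint speeds; "joint_torque": joint torques, N m; "tool_pos": TCP position; "ee_rot": TCP orientation; "ft_force": force on the tool from outside, world axes, zero at the start; "ft_torque": the same for the moment, N m; "finger_gap": finger opening in mm.
Only numpy, scipy, OpenCV 4.12 (cv2) and the standard library are available. Lean on these libraries where they do the work, as an engineer would, in place of code of your own. Each camera call takes 0.05 s, during which the arm holds its last target. There are 200 camera calls.

## Task

Make the bench stone ready for sharpening: push the white stone along the bed of its holder with your fingertips until it lies flat along the side rail with its far end up against the end stop, and lock it by pushing the cam lever round until the cam grips the stone firmly. Push only: do not take the stone or the lever between the fingers or lift the stone, leave the other things on the desk alone, and let go at the end.

Things in the scene. Friction and masses are not known exactly. Their poses are not given: they have to be found in the camera images.
- holder: Stone holder, screwed to the desk: wooden bed 252 x 124 x 12 mm, long along its own x, which points away from the robot (y to the left). Origin: on the desk under the bed's centre line, 106 mm from its near and 146 mm from its far end; bed top 12 mm above the desk. The near end and the left side are open. When home, the stone's centre is at x = +36, y = -25 mm in this frame.
- side_rail (a point): Middle of the inner face of the aluminium side rail along the right edge of the bed: face at y = -45 mm of the holder, from x = -106 to +122 mm; rail 13 mm wide, 14 mm high above the bed. This point is 19 mm above the desk.
- end_stop (a point): Point on the inner face of the aluminium end stop across the far end of the bed, where the middle of the stone's far end belongs: x = +122, y = -25 mm of the holder, 19 mm above the desk. The stop reaches from y = -58 to +22 mm, is 18 mm thick and 14 mm high above the bed.
- hone: White sharpening stone, a plain bar 40 x 172 x 22 mm, about 0.4 kg, loose on the bed roughly lengthways, its near end overhanging, skewed by up to 10 degrees, off the rail and short of the stop and the cam. Origin: centre of its underside; its own y is the long axis, z up. It stands 8 mm higher than rail and stop; 2 to 5 N slide it.
- cam (a joint): Lever angle, rad, 0 open, growing counter-clockwise from above (to 1.75). The lever leaves the bolt at 1.65 + value rad counter-clockwise from the holder's +x: at 0 it points left; its end swings towards the robot, then in beside the stone. The cam touches a stone that lies on the rail at about 1.3 and is firmly tight at about 1.4 to 1.55. Moving takes 4 N at the grip, tightening 7 to 20 N; it stays where left.
- cam_bolt (a point): Top centre of the cam, on its vertical bolt at x = +87, y = +21 mm of the holder, 26 mm above the desk, left of the stone's path. The cam is a dark steel disc of radius 24 mm set 6 mm off centre, rim 14 to 26 mm above the desk; open, it leaves about 4 to 7 mm beside a stone that lies on the rail.
- lever_grip (a point): Point on the axis of the lever's level round black grip, 70 mm from the bolt axis and 25.5 mm above the desk. The grip is 15 mm thick and reaches from about 43 to 97 mm from the bolt axis, with free space round it.
- graver: Bystander on the dark mat left of the holder: graver with a light wooden handle, 16 x 124 x 16 mm. Origin: centre of its underside.
- flux_brush: Bystander on the desk close beside the left edge of the holder, towards the robot, about parallel to it: short brush, 21 x 94 x 21 mm, long along its own y. Origin: centre of its underside.
- wax_block: Bystander on the desk just beyond the holder's far end: brown block 30 x 56 x 22 mm. Origin: centre of its underside.
- tape_roll: Bystander on the desk just beyond the holder's far end: roll of black tape, diameter 46, height 18 mm. Origin: centre of its underside.

How it is judged (in metres and radians):
At the end, for the whole second after the job is handed in: The stone lies flat in the holder within 3 mm of the end stop and of the side rail, in line with the rail within 0.03 rad, at rest, and the cam presses on it with more than 10 N after the robot has let go (x of hone in the frame of holder above 0.033 m and y of hone in the frame of holder below -0.022 m and angle between the y axis of hone and the x axis of holder, either way round below 0.03 rad and angle between hone's own z axis and vertical below 0.05 rad and contact force between cam and hone above 10 N and linear speed of hone below 0.01 m/s); the robot touches nothing.
It fails at once if the stone is lifted or tipped off the bed (height (world z) of hone above 0.02 m or angle between hone's own z axis and vertical above 0.2 rad).
It fails at once if the stone is taken between the fingers (x of the grasp point in the frame of hone between -0.012 and 0.012 m and y of the grasp point in the frame of hone between -0.08 and 0.08 m and z of the grasp point in the frame of hone below 0.03 m).
It fails at once if the lever's grip is taken between the fingers (x of the grasp point in the frame of cam between -0.014 and 0.003 m and y of the grasp point in the frame of cam between 0.042 and 0.097 m and z of the grasp point in the frame of cam below 0.028 m).
It fails at once if a bystander is moved more than 20 mm (distance of any of graver, flux_brush, wax_block, tape_roll from where it was at the start of the episode above 0.02 m).
It also fails if it takes over 64 s, if anything falls off the work surface, if the arm or the gripper's body presses on something with over 40 N, if the wrist force passes 120 N, or if a joint passes its speed limit or range.

## Working session

There is one attempt and no reset: what is moved stays moved. The work goes in short steps, Python scripts to look and compute and a tool call to move; the robot and the scene stay as the last step left them, time stands still between calls to the robot, and variables do not carry over. Pictures are saved under pics/ and viewed, about 8 in all and at most 12, crops included, and the job is handed in when it is done.

Besides the shell and the picture viewer there is one more tool, called after ">>>" in YAML: its name, and indented under it one key for each argument. play_rows: Moves the arm, as the interface text tells. Its arguments: {"type":"object","properties":{"deltas":{"type":"array"},"gripper":{"type":"number"},"force":{"type":"number"}},"required":["deltas"]}

```bash
mkdir -p pics; cat > h.py <<'E'
import numpy as np, cv2
from bench import robot
def snap(n,f):
    im=robot.camera(n); cv2.imwrite(f'pics/{f}.png',im[:,:,::-1]); return im
def ray(cal,px):
    K=np.array(cal['intrinsics']);T=np.array(cal['camera_from_world'])
    d=np.array([(px[0]-K[0,2])/K[0,0],-(px[1]-K[1,2])/K[1,1],-1.])
    R=T[:3,:3]; return -R.T@T[:3,3], R.T@d
def onplane(n,px,z):
    o,d=ray(robot.get_calibration(n),px); return o+d*(z-o[2])/d[2]
def proj(n,p):
    c=robot.get_calibration(n);K=np.array(c['intrinsics']);T=np.array(c['camera_from_world'])
    q=T[:3,:3]@np.array(p)+T[:3,3]; return K[0,0]*q[0]/-q[2]+K[0,2], K[1,1]*q[1]/q[2]+K[1,2]
E
python3 - <<'E'
from h import *
a=snap('top','top0');snap('scene','scene0')
o=robot.get_obs();print(o['clock'],o['tool_pos'],o['ee_rot'],o['finger_gap'],o['ft_force'])
c=robot.get_calibration('top');print(c)
E
```

```text
0.1 [232.80289275 552.67958415 230.61084711] [[-9.21551234e-01  3.88256228e-01 -6.51734803e-04]
 [ 3.88256706e-01  9.21550772e-01 -9.51713665e-04]
 [ 2.31097953e-04 -1.13009331e-03 -9.99999335e-01]] 85.6759238724393 [ 0.33230364 -1.13644202  0.72761561]
{'intrinsics': array([[433.94926902,   0.        , 315.65098714],
       [  0.        , 433.94926902, 239.05072267],
       [  0.        ,   0.        ,   1.        ]]), 'camera_from_world': array([[-5.47939977e-03, -9.99930259e-01,  1.04619911e-02,
         3.84974148e+02],
       [ 9.90032570e-01, -3.95218797e-03,  1.40783134e-01,
        -5.89441103e+02],
       [-1.40731968e-01,  1.11291190e-02,  9.89985180e-01,
        -8.20384570e+02],
       [ 0.00000000e+00,  0.00000000e+00,  0.00000000e+00,
         1.00000000e+00]])}
```

View pics/top0.png

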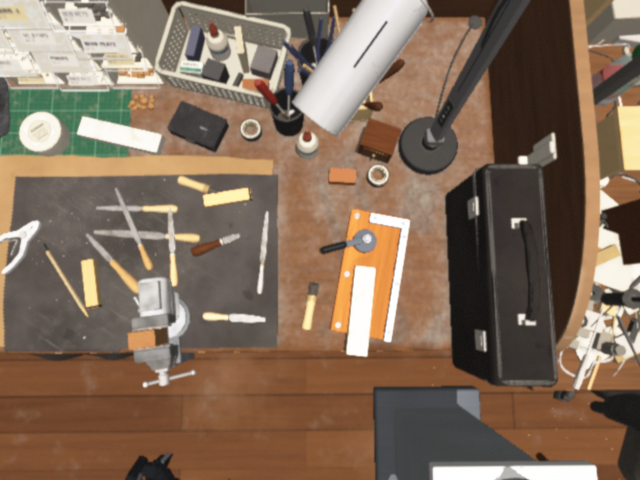

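View pics/scene0.png

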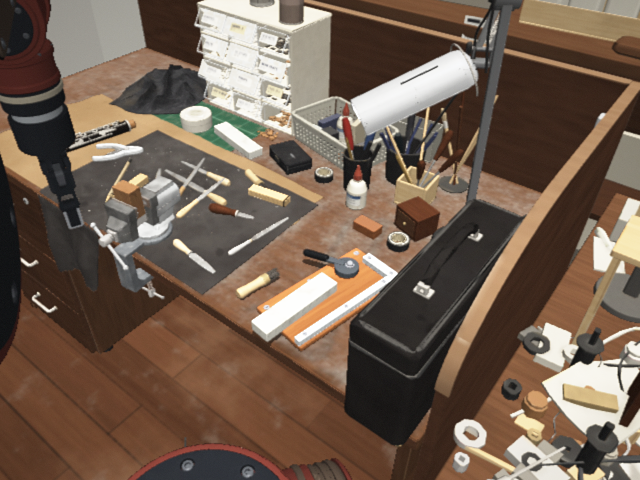

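The top view shows the orange bed around (370,275), the white stone at (365,267)–(357,355), the rail at (408,220)–(388,340), the cam at (366,240) with its lever pointing left to (325,248), the brush at (311,305), the wax block at (342,176) and the tape at (378,175). The scene view shows the same layout.

```bash
python3 - <<'E'
from h import *
im=cv2.imread('pics/top0.png');hsv=cv2.cvtColor(im,cv2.COLOR_BGR2HSV)
roi=np.zeros(im.shape[:2],np.uint8);roi[200:365,315:420]=1
H,S,V=[hsv[:,:,i] for i in range(3)]
org=((H<20)&(S>170)&(V>190)&(roi>0)).astype(np.uint8)
wh=((S<60)&(V>170)&(roi>0)).astype(np.uint8)
n,l,st,_=cv2.connectedComponentsWithStats(org);print(st[st[:,4]>30][1:])
pts=np.argwhere(org)[:,::-1]
# left edge of bed per row
rows=[r for r in range(218,325) if org[r].any() and not 232<r<256]
P=np.array([onplane('top',(np.flatnonzero(org[r])[0]-.5,r),12)[:2] for r in rows])
vx,vy,x0,y0=cv2.fitLine(P.astype(np.float32),cv2.DIST_HUBER,0,.01,.01).ravel();print('left edge dir',np.arctan2(vy,vx)%np.pi,x0,y0)
n,l,st,_=cv2.connectedComponentsWithStats(wh)
for i in range(1,n):
    if st[i,4]>100:
        c=cv2.findContours((l==i).astype(np.uint8),0,2)[0][0]
        print(st[i]); 
        for p in cv2.boxPoints(cv2.minAreaRect(c)): print(p,onplane('top',p,34 if st[i,3]<100 and st[i,2]<45 else 26)[:2].round(1))
h=cv2.convexHull(pts.astype(np.int32));
for p in cv2.approxPolyDP(h,3,True)[:,0]: print('hull',p,onplane('top',p,12)[:2].round(1))
E
```

```text
[[ 347  210    8   29   98]
 [ 331  211   69  128 3003]]
left edge dir 2.9529328 515.36 335.2153
[ 369  213   41  130 1333]
[350.9306  336.45087] [400.8 314.2]
[370.01733 212.38727] [647.5 271.1]
[410.14453 218.56067] [634.5 189.8]
[391.0578  342.62427] [388.5 236. ]
[ 346  266   30   91 1916]
[345.27722 354.2277 ] [368.  326.3]
[354.198  265.0198] [539.8 306.1]
[376.27722 267.22775] [535.2 262.4]
[367.35645 356.43564] [363.6 283.9]
hull [366 212] [651.3 277.5]
hull [399 230] [613.3 210.3]
hull [381 338] [396.3 253.2]
hull [331 328] [416.4 352.3]
hull [351 212] [651.4 308.5]
```

>>> play_rows:
  deltas: [-4.9,-1.8,0,0,0,0,-4.9,-1.8,0,0,0,0,-4.9,-1.8,0,0,0,0,-4.9,-1.8,0,0,0,0,-4.9,-1.8,0,0,0,0,-4.9,-1.8,0,0,0,0]
  gripper: 1

```text
clock: 0.85
tool_pos: [465.1, 334.8, 227.8]
ee_rot: [[-0.924, 0.382, -0.004], [0.382, 0.924, -0.003], [0.002, -0.004, -1.0]]
ft_force: [0.9, 1.5, 0.1]
finger_gap: 85.2
```

>>> play_rows:
  deltas: [0,0,0,0,0,10,0,0,0,0,0,10,0,0,0,0,0,10,0,0,0,0,0,10,0,0,0,0,0,10,0,0,0,0,0,10,0,0,0,0,0,10,0,0,0,0,0,8,0,0,0,0,0,0]

```text
clock: 1.98
tool_pos: [466.6, 330.1, 223.1]
ee_rot: [[0.229, 0.973, -0.011], [0.973, -0.229, -0.006], [-0.008, -0.009, -1.0]]
ft_force: [-0.9, 0.1, -0.0]
finger_gap: 85.5
```

```bash
python3 - <<'E'
from h import *
o=robot.get_obs();print(o['clock'],o['tool_pos'],o['ee_rot'].round(3),o['finger_gap'],o['qpos'])
snap('wrist','w1');np.savez('w1.npz',p=o['tool_pos'],R=o['ee_rot'])
print(robot.get_calibration('wrist'),robot.tcp_to_grasp)
E
```

```text
1.975 [466.55387816 330.11351484 223.10356742] [[ 0.229  0.973 -0.011]
 [ 0.973 -0.229 -0.006]
 [-0.008 -0.009 -1.   ]] 85.46178687659291 [ 3.87821655e-01  3.19222843e-02  7.13333605e-03  1.55838638e+00
 -1.45173289e-03  2.19015681e+00]
{'intrinsics': array([[371.64829954,   0.        , 317.48272085],
       [  0.        , 371.64829954, 242.87222663],
       [  0.        ,   0.        ,   1.        ]]), 'T_tool_cam': array([[ 6.27858716e-04,  9.56995218e-01,  2.90103013e-01,
         7.42192967e+01],
       [ 9.99999635e-01, -4.32998206e-04, -7.35880931e-04,
        -8.81803404e-02],
       [-5.78620448e-04,  2.90103369e-01, -9.56995141e-01,
        -1.42090771e+02],
       [ 0.00000000e+00,  0.00000000e+00,  0.00000000e+00,
         1.00000000e+00]])} 18.700000000000003
```

View pics/w1.png

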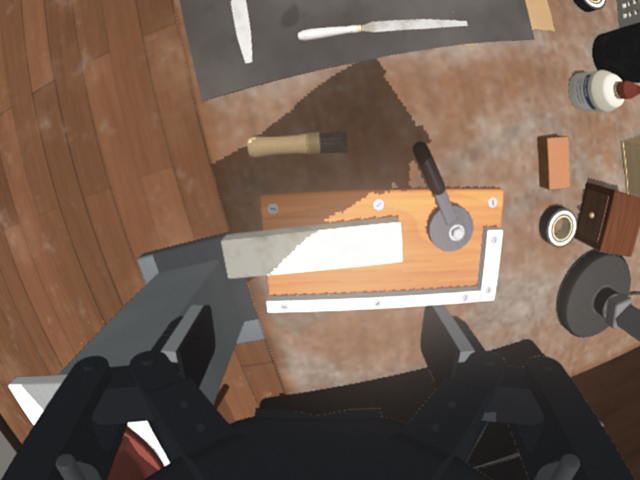

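The wrist view shows the bolt at (457,233), bed corners at (262,196) and (503,190), the rail's outer corners at (493,301) and (268,312), and the stone's top corners at about (222,236), (400,222), (402,262) and (226,278). The lever grip ends at (420,147).

```bash
cat >> h.py <<'E'
def wray(px,p,R):
    c=robot.get_calibration('wrist');K=c['intrinsics'];T=c['T_tool_cam']
    u=np.array([px[0]-K[0,2],px[1]-K[1,2]]);r=np.hypot(*u);t=r/K[0,0];u=u/max(r,1e-9)
    d=np.array([np.sin(t)*u[0],-np.sin(t)*u[1],-np.cos(t)])
    return p+R@T[:3,3],R@(T[:3,:3]@d)
def wpt(px,z,p,R):
    o,d=wray(px,p,R);return o+d*(z-o[2])/d[2]
O=np.array([506.,274.]);YAW=-0.1887
def toH(q,O=O,yaw=YAW):
    c,s=np.cos(yaw),np.sin(yaw);d=np.array(q)[:2]-O;return np.array([c*d[0]+s*d[1],-s*d[0]+c*d[1]])
def toW(q,O=O,yaw=YAW):
    c,s=np.cos(yaw),np.sin(yaw);return O+np.array([c*q[0]-s*q[1],s*q[0]+c*q[1]])
E
python3 - <<'E'
from h import *
z=np.load('w1.npz')
W=[];M=[]
for n,px,h,m in [('bolt',(457,233),26,(87,21)),('bedNL',(262,196),12,(-106,66)),('bedFL',(503,190),12,(146,66)),('railFR',(493,301),26,(140,-58)),('railNR',(268,312),26,(-106,-58)),('stopL',(502,229),26,(140,22))]:
    q=wpt(px,h,z['p'],z['R']);print(n,q.round(1),toH(q).round(1),m);W.append(q[:2]);M.append(m)
W=np.array(W);M=np.array(M,float)
a=M-M.mean(0);b=W-W.mean(0)
y=np.arctan2((a[:,0]*b[:,1]-a[:,1]*b[:,0]).sum(),(a*b).sum());c,s=np.cos(y),np.sin(y)
Or=W.mean(0)-np.array([[c,-s],[s,c]])@M.mean(0);print('fit',y,Or)
print((np.array([toH(w,Or,y) for w in W])-M).round(1))
for px in [(222,236),(400,222),(402,262),(226,278)]: print('stone',toH(wpt(px,34,z['p'],z['R']),Or,y).round(1))
for px in [(420,147),(437,180)]: print('lever',toH(wpt(px,26,z['p'],z['R']),Or,y).round(1))
print(toH(z['p'],Or,y))
E
```

```text
bolt [594.9 279.7  26. ] [86.2 22.3] (87, 21)
bedNL [415.4 355.2  12. ] [-104.3   62.8] (-106, 66)
bedFL [657.6 309.1  12. ] [142.3  63. ] (146, 66)
railFR [630.  192.6  26. ] [137.  -56.7] (140, -58)
railNR [391.  239.7  26. ] [-106.5  -55.3] (-106, -58)
stopL [645.4 272.7  26. ] [137.2  24.9] (140, 22)
fit -0.18736924849478037 [504.59017504 274.51874111]
[[ 0.7  0.9]
 [ 3.3 -3.3]
 [-2.1 -3.5]
 [-1.6  0.8]
 [ 0.9  2.6]
 [-1.3  2.5]]
stone [-140.8   30.3]
stone [27. 37.]
stone [29.9 -2.8]
stone [-142.3  -12.8]
lever [ 47.8 106. ]
lever [64.7 74.8]
[-47.72648066  47.53653112]
```

>>> play_rows:
  deltas: [0.9,-0.9,0,0,0,-2.5,0,0,4.5,0,0,0,0,0,4.5,0,0,0,0,0,4.5,0,0,0,0,0,4.0,0,0,0,0,0,0,0,0,0]

```text
clock: 2.78
tool_pos: [455.7, 344.0, 44.2]
ee_rot: [[0.159, 0.987, -0.01], [0.987, -0.159, -0.004], [-0.006, -0.009, -1.0]]
ft_force: [0.3, -0.2, -0.2]
finger_gap: 85.4
```

```bash
sed -i 's/^O=.*/O=np.array([504.6,274.5]);YAW=-0.1874/' h.py; cat >> h.py <<'E'
def st():
    o=robot.get_obs();R=o['ee_rot'];print(round(o['clock'],2),'H',toH(o['tool_pos']).round(1),'z',o['tool_pos'][2].round(1),'xaxis yaw in H deg',np.degrees(np.arctan2(R[1,0],R[0,0])-YAW).round(1),'tilt',R[:2,2].round(3),'F',o['ft_force'].round(1),'gap',round(o['finger_gap'],1));return o
E
python3 -c "
from h import *
st()"
```

```text
2.77 H [-60.9  59.1] z 44.2 xaxis yaw in H deg 91.6 tilt [-0.01  -0.004] F [ 0.3 -0.2 -0.2] gap 85.4
```

>>> play_rows:
  deltas: [0,0.3,1.5,0,0,1.6,0,0,1.0,0,0,0,0,0,0.5,0,0,0,0,0,0,0,0,0]

```text
clock: 3.28
tool_pos: [461.3, 345.2, 17.3]
ee_rot: [[0.185, 0.983, -0.004], [0.983, -0.185, -0.002], [-0.002, -0.003, -1.0]]
ft_force: [0.2, -0.2, -0.4]
finger_gap: 85.4
```

```bash
python3 - <<'E'
from h import *
st();a=snap('wrist','w2')
E
```

```text
3.27 H [-55.7  61.4] z 17.3 xaxis yaw in H deg 90.1 tilt [-0.004 -0.002] F [ 0.2 -0.2 -0.4] gap 85.4
```

View pics/w2.png

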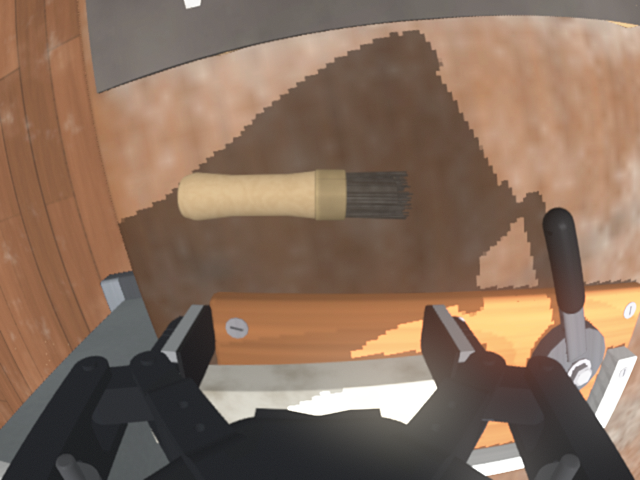

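The pads stand left of the stone, with the brush well clear and the far pad clear of the lever. I'll lower a little, then push right.

>>> play_rows:
  deltas: [0,0,0.3,0,0,0,0,0,0.3,0,0,0,0,0,0,0,0,0]

```text
clock: 3.7
tool_pos: [462.1, 345.5, 12.2]
ee_rot: [[0.185, 0.983, -0.002], [0.983, -0.185, -0.001], [-0.001, -0.002, -1.0]]
ft_force: [-0.6, -0.2, 0.1]
finger_gap: 85.3
```

>>> play_rows:
  deltas: [-0.6,0,0,0,0,0,-0.6,0,0,0,0,0,-0.6,0,0,0,0,0,-0.6,0,0,0,0,0,-0.6,0,0,0,0,0]

```text
clock: 4.32
tool_pos: [456.5, 314.7, 12.5]
ee_rot: [[0.184, 0.983, -0.001], [0.983, -0.184, 0.001], [0.0, -0.001, -1.0]]
ft_force: [0.4, 2.8, -1.2]
finger_gap: 84.9
```

```bash
python3 -c "
from h import *
st()"
```

```text
4.33 H [-54.8  30.5] z 12.5 xaxis yaw in H deg 90.1 tilt [-0.001  0.001] F [ 0.4  2.8 -1.2] gap 84.9
```

>>> play_rows:
  deltas: [-0.5,0,0,0,0,0,-0.5,0,0,0,0,0,-0.4,0,0,0,0,0,-0.3,0,0,0,0,0,-0.3,0,0,0,0,0]

```text
clock: 4.95
tool_pos: [452.5, 293.7, 12.5]
ee_rot: [[0.184, 0.983, -0.001], [0.983, -0.184, 0.001], [0.001, -0.002, -1.0]]
ft_force: [0.4, 1.9, -1.7]
finger_gap: 85.7
```

>>> play_rows:
  deltas: [-0.2,0,0,0,0,0,-0.2,0,0,0,0,0]

```text
clock: 5.2
tool_pos: [452.3, 291.9, 13.2]
ee_rot: [[0.184, 0.983, -0.0], [0.983, -0.184, 0.007], [0.007, -0.001, -1.0]]
ft_force: [-0.2, 17.1, 0.3]
finger_gap: 85.4
```

```bash
python3 - <<'E'
from h import *
st();a=snap('wrist','w3')
E
```

```text
5.2 H [-54.6   7.4] z 13.2 xaxis yaw in H deg 90.1 tilt [-0.     0.007] F [-0.2 17.1  0.3] gap 85.4
```

```bash
python3 - <<'E'
from h import *
z=np.load('w1.npz')
def tri(a,b):
    o1,d1=ray(robot.get_calibration('top'),a);o2,d2=wray(b,z['p'],z['R'])
    A=np.c_[d1,-d2];s=np.linalg.lstsq(A,o2-o1,rcond=None)[0];print((o1+d1*s[0]).round(),(o2+d2*s[1]).round())
tri((480,388),(262,338));tri((375,388),(228,235))
for zz in (0,100,-300): print(onplane('top',(375,388),zz).round(),onplane('top',(480,388),zz).round())
E
```

```text
[ 169. -190. -659.] [ 154. -180. -660.]
[ 188.  185. -572.] [ 181.  196. -573.]
[298. 266.   0.] [297.  57.   0.]
[318. 280. 100.] [316.  95. 100.]
[ 241.  223. -300.] [ 239.  -56. -300.]
```

View pics/w3.png

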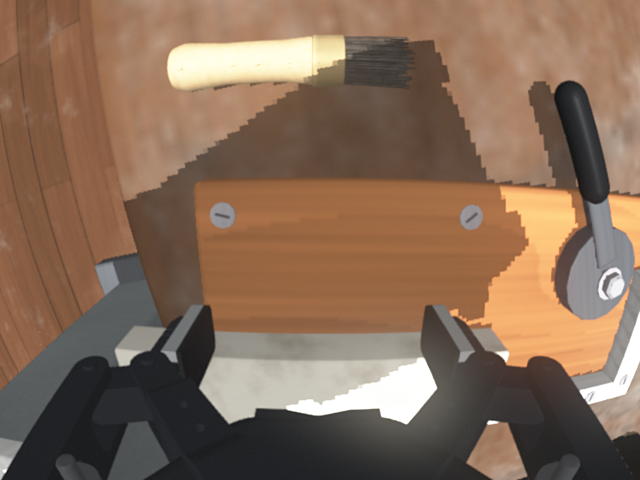

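The stone now lies along the rail, and the cart is far below the desk. Next I back off, rise, close the fingers and go to the near end.

>>> play_rows:
  deltas: [1.2,0,0,0,0,0,0,0,-4,0,0,0,0,0,-4,0,0,0,-1.1,-3.1,0,0,0,0,-1.1,-3.1,0,0,0,0,-1.1,-3.1,0,0,0,0,-1.1,-3.1,0,0,0,0,0,0,0,0,0,0]
  gripper: -1

```text
clock: 6.25
tool_pos: [321.9, 282.5, 96.4]
ee_rot: [[0.185, 0.983, 0.001], [0.983, -0.185, 0.001], [0.001, 0.001, -1.0]]
ft_force: [1.0, 0.1, 0.9]
finger_gap: -0.3
```

```bash
python3 - <<'E'
from h import *
st()
E
```

```text
6.25 H [-181.   -26.1] z 96.4 xaxis yaw in H deg 90.1 tilt [0.001 0.001] F [1.  0.1 0.9] gap -0.3
```

>>> play_rows:
  deltas: [0,0,4,0,0,0,0,0,3.5,0,0,0,0,0,0,0,0,0,0,0.7,0,0,0,0,0,0.7,0,0,0,0,0,0.7,0,0,0,0,0,0.7,0,0,0,0,0,0.7,0,0,0,0,0,0.7,0,0,0,0]

```text
clock: 7.38
tool_pos: [371.0, 275.9, 25.4]
ee_rot: [[0.185, 0.983, 0.008], [0.983, -0.185, 0.002], [0.003, 0.007, -1.0]]
ft_force: [-2.6, 0.8, -0.4]
finger_gap: -0.3
```

```bash
python3 - <<'E'
from h import *
st()
E
```

```text
7.38 H [-131.5  -23.5] z 25.4 xaxis yaw in H deg 90.1 tilt [0.008 0.002] F [-2.6  0.8 -0.4] gap -0.3
```

>>> play_rows:
  deltas: [-0.1,0.7,0.2,0,0,0,-0.1,0.7,0.2,0,0,0,0,0.7,0,0,0,0,0,0.7,0,0,0,0,0,0.7,0,0,0,0,0,0.7,0,0,0,0]

```text
clock: 8.12
tool_pos: [410.0, 269.1, 25.4]
ee_rot: [[0.181, 0.984, -0.002], [0.983, -0.181, 0.009], [0.009, -0.003, -1.0]]
ft_force: [-6.1, 1.2, 3.7]
finger_gap: -0.2
```

```bash
python3 - <<'E'
from h import *
st();snap('wrist','w4')
E
```

```text
8.12 H [-91.9 -22.9] z 25.4 xaxis yaw in H deg 90.3 tilt [-0.002  0.009] F [-6.1  1.2  3.7] gap -0.2
```

View pics/w4.png

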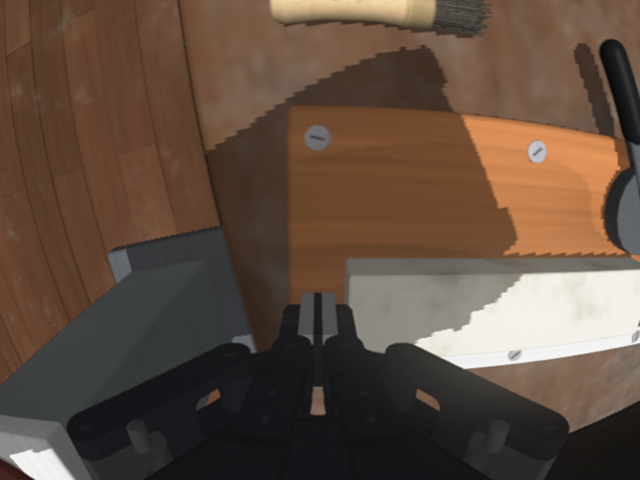

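The stone is straight along the rail, and the closed fingers are on its near end. I'll continue.

>>> play_rows:
  deltas: [-0.1,0.7,0.1,0,0,0,0,0.7,0.1,0,0,0,0,0.5,0,0,0,0,0,0.4,0,0,0,0]

```text
clock: 8.68
tool_pos: [431.6, 265.2, 25.5]
ee_rot: [[0.179, 0.984, -0.006], [0.984, -0.179, 0.013], [0.011, -0.009, -1.0]]
ft_force: [-4.9, 0.3, 1.2]
finger_gap: 0.1
```

```bash
python3 - <<'E'
from h import *
st()
E
```

```text
8.68 H [-70.  -22.8] z 25.5 xaxis yaw in H deg 90.4 tilt [-0.006  0.013] F [-4.9  0.3  1.2] gap 0.1
```

>>> play_rows:
  deltas: [0,0.3,0.1,0,0,0,0,0.3,0,0,0,0,0,0.2,0,0,0,0,0,0.2,0,0,0,0]

```text
clock: 9.18
tool_pos: [439.3, 264.2, 25.4]
ee_rot: [[0.178, 0.984, -0.012], [0.984, -0.178, 0.015], [0.012, -0.015, -1.0]]
ft_force: [-14.1, 2.7, 9.7]
finger_gap: 0.1
```

```bash
python3 - <<'E'
from h import *
st()
E
```

```text
9.18 H [-62.3 -22.3] z 25.4 xaxis yaw in H deg 90.5 tilt [-0.012  0.015] F [-14.1   2.7   9.7] gap 0.1
```

>>> play_rows:
  deltas: [0,0.3,0,0,0,0,0,0.3,0,0,0,0]

```text
clock: 9.43
tool_pos: [439.4, 264.1, 25.3]
ee_rot: [[0.176, 0.984, -0.024], [0.984, -0.176, 0.017], [0.012, -0.027, -1.0]]
ft_force: [-22.6, 2.3, 20.0]
finger_gap: -0.2
```

```bash
python3 - <<'E'
from h import *
st()
E
```

```text
9.43 H [-62.1 -22.3] z 25.3 xaxis yaw in H deg 90.6 tilt [-0.024  0.017] F [-22.6   2.3  20. ] gap -0.2
```

>>> play_rows:
  deltas: [0,-1.5,0,0,0,0,0,0,-4.5,0,0,0,0,0,-4.5,0,0,0,3.1,4.2,0,0,0,0,3.1,4.2,0,0,0,0,3.1,4.2,0,0,0,0,3.1,4.2,0,0,0,0,0,0,0,0,0,0]

```text
clock: 10.42
tool_pos: [623.3, 359.6, 116.3]
ee_rot: [[0.178, 0.984, -0.011], [0.984, -0.178, 0.015], [0.013, -0.014, -1.0]]
ft_force: [-0.9, 1.2, -0.9]
finger_gap: 0.1
```

```bash
python3 - <<'E'
from h import *
o=st();snap('wrist','w5');np.savez('w5.npz',p=o['tool_pos'],R=o['ee_rot']);snap('top','top5')
E
```

```text
10.43 H [100.8 105.7] z 116.3 xaxis yaw in H deg 90.5 tilt [-0.011  0.015] F [-0.9  1.2 -0.9] gap 0.1
```

View pics/w5.png

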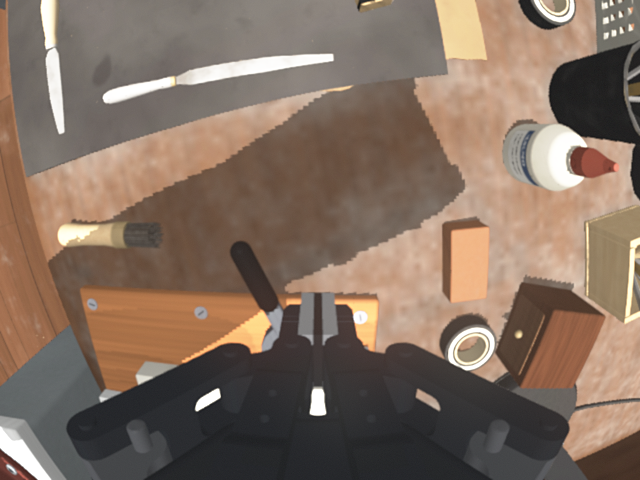

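```bash
python3 - <<'E'
from h import *
z=np.load('w5.npz')
for px in [(240,247),(268,303),(360,317)]: print(toH(wpt(px,26,z['p'],z['R'])).round(1))
im=cv2.imread('pics/top5.png');cv2.imwrite('pics/c5.png',cv2.resize(im[150:370,300:450],None,fx=3.5,fy=2.7*3.5/2.7,interpolation=cv2.INTER_CUBIC)[:600])
E
```

```text
[ 47.9 107.1]
[65.5 66.5]
[130.1  56.5]
```

>>> play_rows:
  deltas: [-0.6,-0.3,4.5,0,0,0,-0.6,-0.3,3.5,0,0,0,0,0,1.3,0,0,0,0,0,0,0,0,0]

```text
clock: 11.02
tool_pos: [611.6, 349.4, 31.1]
ee_rot: [[0.177, 0.984, -0.001], [0.984, -0.177, 0.018], [0.017, -0.004, -1.0]]
ft_force: [0.2, 0.1, 0.4]
finger_gap: -0.3
```

```bash
python3 - <<'E'
from h import *
st()
E
```

```text
11.03 H [91.2 93.5] z 31.1 xaxis yaw in H deg 90.5 tilt [-0.001  0.018] F [0.2 0.1 0.4] gap -0.3
```

>>> play_rows:
  deltas: [0,0,1.2,0,0,0,0,-0.8,0,0,0,0,0,-0.7,0,0,0,0,-0.3,-1.0,0,0,0,0,-0.4,-1.1,0,0,0,0,-0.6,-0.9,0,0,0,0,-0.6,-0.9,0,0,0,0]

```text
clock: 11.9
tool_pos: [558.1, 342.3, 25.5]
ee_rot: [[0.177, 0.984, 0.014], [0.984, -0.177, 0.022], [0.024, 0.01, -1.0]]
ft_force: [4.5, 0.6, -0.1]
finger_gap: -0.1
```

```bash
python3 - <<'E'
from h import *
st()
E
```

```text
11.9 H [39.9 76.6] z 25.5 xaxis yaw in H deg 90.5 tilt [0.014 0.022] F [ 4.5  0.6 -0.1] gap -0.1
```

>>> play_rows:
  deltas: [-0.6,-0.6,0.5,0,0,0,-0.7,-0.6,0.4,0,0,0,-0.6,-0.4,0.2,0,0,0,-0.6,-0.3,0.2,0,0,0]

```text
clock: 12.4
tool_pos: [535.7, 322.8, 14.2]
ee_rot: [[0.175, 0.984, 0.021], [0.984, -0.176, 0.027], [0.03, 0.015, -0.999]]
ft_force: [3.0, 6.0, 5.4]
finger_gap: -0.2
```

```bash
python3 - <<'E'
from h import *
st()
E
```

```text
12.4 H [21.6 53.3] z 14.2 xaxis yaw in H deg 90.6 tilt [0.021 0.027] F [3.  6.  5.4] gap -0.2
```

>>> play_rows:
  deltas: [-0.3,-0.1,-0.5,0,0,0,-0.4,-0.2,0,0,0,0,-0.3,-0.1,0,0,0,0]

```text
clock: 12.78
tool_pos: [531.7, 316.8, 18.6]
ee_rot: [[0.173, 0.985, 0.026], [0.984, -0.174, 0.037], [0.041, 0.019, -0.999]]
ft_force: [9.6, 17.3, -4.6]
finger_gap: 0.2
```

```bash
python3 - <<'E'
from h import *
st()
E
```

```text
12.78 H [18.8 46.6] z 18.6 xaxis yaw in H deg 90.7 tilt [0.026 0.037] F [ 9.6 17.3 -4.6] gap 0.2
```

>>> play_rows:
  deltas: [-0.4,0.1,0,0,0,0,-0.5,0,0,0,0,0,-0.5,0,0,0,0,0]

```text
clock: 13.15
tool_pos: [530.6, 313.4, 18.9]
ee_rot: [[0.166, 0.986, 0.029], [0.984, -0.167, 0.061], [0.065, 0.018, -0.998]]
ft_force: [6.9, 21.5, -4.0]
finger_gap: 0.2
```

```bash
python3 - <<'E'
from h import *
st()
E
```

```text
13.15 H [18.3 43.1] z 18.9 xaxis yaw in H deg 91.2 tilt [0.029 0.061] F [ 6.9 21.5 -4. ] gap 0.2
```

>>> play_rows:
  deltas: [-0.6,0,0,0,0,0,-0.6,0,0,0,0,0]

```text
clock: 13.4
tool_pos: [529.8, 311.4, 19.3]
ee_rot: [[0.158, 0.987, 0.033], [0.983, -0.161, 0.083], [0.087, 0.019, -0.996]]
ft_force: [9.9, 35.0, -8.6]
finger_gap: 0.2
```

```bash
python3 - <<'E'
from h import *
st()
E
```

```text
13.4 H [17.9 40.9] z 19.3 xaxis yaw in H deg 91.6 tilt [0.033 0.083] F [ 9.9 35.  -8.6] gap 0.2
```

>>> play_rows:
  deltas: [0.8,0,0,0,0,0,0.8,0,0,0,0,0,0,0,-5,0,5,0,0,0,-5,0,0,0,0,0,-5,0,0,0,1,0,-5,0,0,0,1,0,0,0,0,0,0,0,0,0,0,0]

```text
clock: 14.4
tool_pos: [521.0, 314.0, 218.2]
ee_rot: [[0.16, 0.987, 0.029], [0.973, -0.162, 0.161], [0.164, 0.002, -0.987]]
ft_force: [-0.8, 0.0, -0.7]
finger_gap: -0.2
```

```bash
python3 - <<'E'
from h import *
o=st();snap('wrist','w6');np.savez('w6.npz',p=o['tool_pos'],R=o['ee_rot'])
E
```

```text
14.4 H [ 8.8 41.9] z 218.2 xaxis yaw in H deg 91.4 tilt [0.029 0.161] F [-0.8  0.  -0.7] gap -0.2
```

View pics/w6.png

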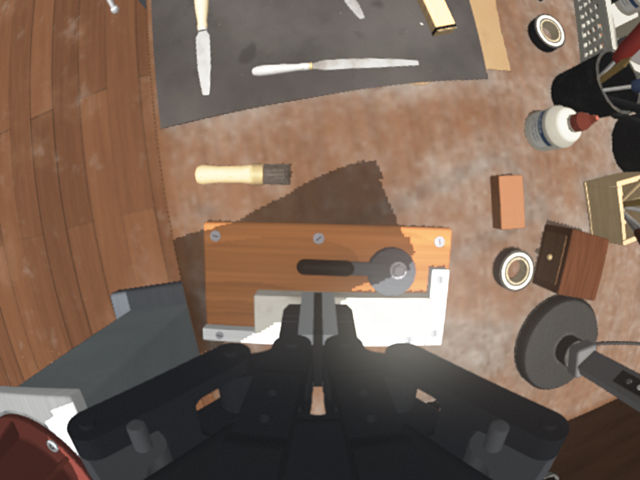

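```bash
python3 - <<'E'
from h import *
z=np.load('w6.npz');f=lambda px,h:toH(wpt(px,h,z['p'],z['R']))
b,t=f((400,271),26),f((298,267),26);d=t-b
print('bolt',b,'tip',t,'value',np.arctan2(d[1],d[0])%(2*np.pi)-1.65)
l,r=f((205,221),12),f((451,227),12);e=r-l;print('bed',l,r,'yaw err',np.arctan2(e[1],e[0]))
n,m=f((254,291),34),f((431,295),34);e=m-n;print('stone L edge',n,m,np.arctan2(e[1],e[0]),'stop inner',f((431,270),26))
E
```

```text
bolt [89.31227935 21.40749976] tip [-8.61339501 23.32708107] value 1.471992732432791
bed [-103.25069292   64.1572653 ] [144.08445621  64.45155597] yaw err 0.0011898451725915367
stone L edge [-49.54612404   0.57981445] [120.34030508  -0.39857359] -0.005759007569175291 stop inner [120.79624585  22.74833695]
```

```bash
python3 - <<'E'
from h import *
im=cv2.imread('pics/w6.png');cv2.imwrite('pics/c6.png',cv2.resize(im[255:355,195:455],None,fx=3,fy=3,interpolation=cv2.INTER_CUBIC))
E
```

```text
(no output)
```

View pics/c6.png

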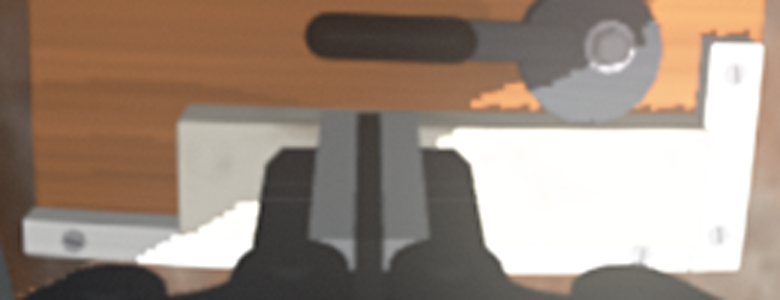

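The crop shows that the 0 mm reading came from the bottom of the stone's left side face. Its top edge is at row 295.5, which puts the left face at about y = -4 mm. The far end is against the stop and the cam overlaps the stone's side. The arm is clear, so I'm handing in.

```bash
python3 -c "
from h import *
z=np.load('w6.npz')
for p in [(255,295.4),(430,296.5)]: print(toH(wpt(p,34,z['p'],z['R'])))
st();print(robot.hand_in())"
```

```text
[-48.63810388  -3.70451807]
[119.45002033  -1.9055766 ]
14.45 H [ 8.8 41.8] z 218.3 xaxis yaw in H deg 91.4 tilt [0.029 0.161] F [-0.4 -0.4  0.4] gap -0.1
the job is handed in; nothing more can be done
None
```

The stone is pushed home and the cam is locked. I handed the job in at 14.5 s with the gripper clear at about 218 mm height; the hand-in gave no verdict.

I pushed the stone onto the rail with the open fingertips side by side, and the force rose to 17 N there. I then pushed it against the end stop with the fingers closed, where the force rose to about 23 N and it stopped moving. Last, I pushed the lever round until it took about 36 N.

**Last checks, from the final wrist picture:**
- **Lever:** the angle is about 1.47, within the firmly tight range of 1.4 to 1.55. The cam's press on the stone was not measured directly.
- **Far end:** the near end is at x ≈ -49 mm, where -50 is home, so the stone is against the stop.
- **Rail:** the left face reads y ≈ -2 to -4 mm, where -5 is home. The slope along it is about 0.01 rad, so it is in line within the limit. The gap to the rail was hidden by the stone and not seen.
- **Disagreement:** my first reading of that face, about 0 mm, was off because I had picked the lower edge of its side. The corrected reading still leaves 1 to 3 mm, about the calibration error of 2 mm. At the far end, 3 mm is right at the limit. I took the stone as on the rail because of the push forces and the lever angle.
- **Other things:** the brush, graver, wax block and tape roll look unmoved in the pictures; I did not measure them.

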